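Close a sprung hand mould over a bezel ring and hold it shut

TASK

Get the small two-part mould ready for injecting the rubber seal: take the plain steel bezel ring from its black dish and drop it over the round core of the lower mould half, then fit the upper half over both dowel pins the right way round (big hole on big pin) and push it down against the ejector springs until the two halves meet face to face. Finish while still holding the mould pressed fully shut, because it springs open when let go; leave the tools and small things lying round about where they are.

Things in the scene. Friction and masses are not known exactly. Their poses are not given: they have to be found in the camera images.
- mould_base: Lower half of the mould, fixed to the bench: dark steel base plate 130 x 80 x 8 mm, in its middle an aluminium block 110 (along x) x 60 (along y) x 22 mm. Its top, the parting face, is 30 mm above the origin. Origin: centre of the plate's underside, under the core; x along the length towards the thick dowel pin, z up. The y sides are free for fingers, the dowels stand near the x ends.
- core (a point): Centre of the round core of the lower half, at the level of the parting face. The core is 30 mm in diameter and rises 9 mm above this point; its top 3 mm taper to 25 mm.
- base_big_dowel (a point): Axis of the thick dowel pin of the lower half (10 mm diameter, at x = +44 mm), at the level of the parting face; the pin rises 15 mm above this point, the last 4 mm tapered.
- base_small_dowel (a point): Axis of the thin dowel pin of the lower half (6 mm diameter, at x = -44 mm), at the level of the parting face; it rises 15 mm above this point, the last 4 mm tapered.
- return_pin (a point): Top of one of the four sprung return pins, 6 mm diameter, at x = +-34, y = +-22 mm in mould_base, 4 mm proud of the parting face. Three thinner ejector pins round the core stand equally high and carry the ring; all move together.
- ejector (a joint): How far the sprung pins of the lower half are pushed in: 0 = 4 mm proud of the parting face, 0.004 = flush, mould fully shut. The springs push up with 6 N at 0 and 12 N at 0.004, so the upper half alone, 2.4 to 3.7 N, does not push them in: laid on, it rests on the return pins with a 4 mm gap.
- mould_top: Upper half, loose, 0.24 to 0.38 kg, lying cavity down on the bench: aluminium plate 110 (along x) x 60 (along y) x 16 mm with a dark grip bar on top. Origin: centre of its underside; x along the length towards the big dowel hole, z up. Cavity below: 44 mm diameter, 10 mm deep. Shut, its axes agree with those of mould_base and its origin is 30 mm above that of mould_base.
- top_grip (a point): Middle of the upper half's grip bar, on the origin's axis, 36 mm above its underside. The bar is 44 mm along x, 18 mm thick along y with upright flat sides, and stands from 16 to 48 mm above the underside. Between it and the big hole, at x = +30.5 mm, is a brass sprue bush 13 mm wide and 5 mm high.
- top_big_hole (a point): Centre of the big dowel hole of the upper half (11.2 mm diameter, right through, at x = +44 mm), in its underside; it comes to lie on base_big_dowel.
- top_small_hole (a point): Centre of the small dowel hole of the upper half (7.2 mm diameter, right through, at x = -44 mm), in its underside; it comes to lie on base_small_dowel. The thick pin does not enter it.
- bezel_ring: The workpiece, loose: a plain steel ring, outside 40 mm, inside 32 mm, 8 mm high, 30 g, lying flat on the dish. Origin: centre of its underside, z up. On the core, resting on the ejector pins, its underside is 34 mm above the origin of mould_base; it sinks with the pins to 30 mm as the mould shuts.
- ring_dish: Flat black round dish, 68 mm diameter, 6 mm high, fixed to the bench; origin at the centre of its underside. The ring lies on its top.
- steel_tin: Bystander: round metal parts tin, 49 mm diameter, 18 mm high; origin at the centre of its underside.
- small_ring: Bystander: small steel case ring, 27 mm diameter, only 4 mm high, lying on the bench; not the workpiece. Origin at the centre of its underside.
- driver_yellow: Bystander: small screwdriver with a yellow band, 90 mm long along y, 11 mm thick; origin under its middle.
- driver_green: Bystander: small screwdriver with a green band, 90 mm long along y, 12 mm thick; origin under its middle.
- tweezers: Bystander: steel tweezers, 121 mm long along y, 9 mm high; origin under their middle.
- bench_file: Bystander: file with a wooden handle, 165 mm long along y, 16 mm thick; origin under its middle.
- blower: Bystander: red rubber dust blower, 51 mm diameter, 88 mm high, standing; origin at the centre of its underside.

How it is judged (in metres and radians):
On the way, in this order (a step that is already met when the one before it is completed fails the run):
1. the ring lies over the core of the lower half, let go, with the upper half still off (horizontal distance between bezel_ring and mould_base below 0.003 m and z of bezel_ring in the frame of mould_base below 0.036 m and angle between bezel_ring's own z axis and vertical below 0.12 rad and contact force between each of the fingers, the arm and bezel_ring below 0.1 N and horizontal distance between mould_top and mould_base above 0.06 m), for 0.2 s.
2. the upper half is on both dowels, the right way round (horizontal distance between top_big_hole and base_big_dowel below 0.003 m and horizontal distance between mould_top and mould_base below 0.003 m and z of mould_top in the frame of mould_base below 0.038 m), for 0.1 s.
At the end, for the whole second after the job is handed in: The arm presses the upper half (over 4 N; over 8 N between the halves); sprung pins within 0.8 mm of flush, faces within 0.8 mm, upper half level to 0.02 rad, within 2 mm of core and thick dowel, at rest; in it the ring flat round the core (3 mm), at most 2 mm above the parting face (value of joint ejector above 0.0032 m and z of mould_top in the frame of mould_base below 0.0308 m and horizontal distance between top_big_hole and base_big_dowel below 0.002 m and horizontal distance between mould_top and mould_base below 0.002 m and angle between mould_top's own z axis and vertical below 0.02 rad and horizontal distance between bezel_ring and mould_base below 0.003 m and z of bezel_ring in the frame of mould_base below 0.032 m and angle between bezel_ring's own z axis and vertical below 0.06 rad and contact force between any of the fingers, the arm and mould_top above 4 N and contact force between mould_top and mould_base above 8 N and linear speed of mould_top below 0.01 m/s); the arm keeps its last pose, push and grip.
It fails at once if a bystander was pushed more than 3 cm (distance of any of steel_tin, small_ring, driver_yellow, driver_green, tweezers, bench_file, blower from where it was at the start of the episode above 0.03 m).
It also fails if it takes over 51 s, if anything falls off the work surface, if the arm or the gripper's body presses on something with over 40 N, if the wrist force passes 120 N, or if a joint passes its speed limit or range.

ROBOT

A 7-joint arm with a two-finger parallel gripper is mounted at the origin on a cart in front of the work surface, level with it; the furniture and walls round the work are solid. World frame = base frame: x ahead of the robot, y to its left, z up, the work surface at z = 0. Lengths are in mm, angles in rad, forces in N, time in s.
With the tool pointing down it reaches from about 425 to 875 mm from the base axis. Payload 8.4 kg.
Tool frame: the origin (TCP) lies between the finger pads; the fingertips stand 14 mm ahead of it and the grasp point (between the pads) lies 5 mm behind it; z points along the fingers, y is the line along which they close (so a half turn about z gives the same grasp; the last joint's range is limited). The gripper opens to 87 mm and grips with 3 to 60 N. Pads are 19 mm wide; open, the fingers measure 117 mm over their backs; the gripper's body (75 mm by 190 mm) begins 51 mm behind the grasp point.
Start: joints at [-1.442, 0.333, 0.04, 1.465, -0.013, 1.343, -0.059], TCP at [146.796, 633.179, 236.546] pointing down, gripper open.
Joint ranges: [-2.58, 2.58], [-0.38, 2.09], [-1.3, 1.39], [0.25, 2.4], [-1.5, 4.64], [0.08, 2.09], [-2.65, 2.65]. Speed limits (rad/s): [2.22, 2.22, 2.79, 2.79, 3.14, 3.14, 3.14].

INTERFACE

Orientations are given as a unit quaternion [w, x, y, z].
In Python, from workcell import env gives the robot as it stands. The module is installed in compiled form; this text tells all that it offers.
- The arm moves only by the shell command python3 -m creep 'ROWS' [FORCE]. ROWS is JSON, a list of rows, each an object with "jaw": the finger opening in mm, from 0 to 87; "delta_pos": the shift along the tool's x, y, z in mm, a list of three; "angular": the turn, a rotation vector about the tool's x, y, z in degrees, a list of three. In form: [{"jaw": jaw, "delta_pos": [x, y, z], "angular": [wx, wy, wz]}, ...]. A call has 1 to 5 rows; each row is the pose to reach, as a shift and turn from the pose commanded when the call began, along the tool's axes at that moment; what a row does not reach only later rows make up. A row lasts 1/8 s, in which the tool goes at most 62.5 mm and 10.7 degrees, less where a joint would pass 70% of its speed; a pose out of reach is approached as far as the arm can. A call with a gripper value outside its range is refused whole. The fingers move at their own pace and stop on an object; FORCE is the grip in N (left out, the last holds). Time passes only in rows, so rows that repeat a pose let the fingers close. It gives the time, the measured TCP pose, the force, the opening and the grip force at its end, in the units of the state.
- env.sense(): the state, without advancing time (a new reading comes with each control period).
- env.snapshot(name): name is "side" or "top" or "wrist"; returns (picture, depth): 400x640x3 uint8, red, green, blue; 400x640 float32, mm along the optical axis (not along the pixel's ray), 0 where there is no reading.
- env.calibration(name): a dict with "fx", "fy", "cx", "cy" (pixels), "R" (3x3) and "t" (3): a world point X has camera coordinates R X + t. Camera axes: x right, y down, z forward; pixel columns grow to the right and rows downward; lengths in mm; the calibration is good to about 2 mm. A picture is of the moment at which its call begins: read the wrist's pose just before it. calibration takes no time and is no camera call; for the wrist camera it gives the pose at the moment of the call.
- env.close_job(): hands the job in; it is judged then, once.
Trained networks look in the newest picture that a camera, given by its name, has taken for a name from the list of things; names that differ only in an ending like _2 or _b are one class to them, and where a whole thing is asked for, a point or a joint stands for the part that bears it (a point fixed in the world has none). Each returns a list of dicts, best first, with "confidence" (0 to 1); they miss things now and then, are a little off and sometimes report something else, mostly with a low value. They report only what shows in the picture. A call takes as long as a camera call.
- env.outline_of(camera, query): "mask" (400x640 bool, what is visible of it) and "bbox" ([left, top, right, bottom] in pixels, round what is visible of it).
The state is a dict: "time": time; "qpos": joint angles; "joint_velocities": joint speeds; "effort": joint torques, N m; "ee_pos": TCP position; "tcp_rot": TCP orientation; "force": force on the tool from outside, world axes, zero at the start; "torque": the same for the moment, N m; "gripper_width": opening from 0.0 (shut) to 1.0 (fully open); "finger_force": force on a finger pad.
Only numpy, scipy, OpenCV 4.12 (cv2) and the standard library are available. Lean on these libraries where they do the work, as an engineer would, in place of code of your own. Each camera call takes 0.05 s, during which the arm holds its last target. There are 200 camera calls.

## Working session

There is one attempt and no reset: what is moved stays moved. The work goes in short steps, Python scripts to look and compute and a shell command to move; the robot and the scene stay as the last step left them, time stands still between calls to the robot, and variables do not carry over. Pictures are saved under pics/ and viewed, at most 10 in all, crops included, and the job is handed in when it is done.

```bash
mkdir -p pics; cat > h.py <<'E'
from workcell import env
import numpy as np, cv2
from scipy.spatial.transform import Rotation as Ro
def cloud(cam,depth,cal,mask=None):
    v,u=np.nonzero((depth>0)&(mask if mask is not None else True))
    z=depth[v,u]
    P=np.c_[(u-cal['cx'])/cal['fx']*z,(v-cal['cy'])/cal['fy']*z,z]
    return (P-cal['t'])@np.array(cal['R']),u,v
def rot(s=None):
    s=s or env.sense(); q=s['tcp_rot']; return Ro.from_quat([q[1],q[2],q[3],q[0]])
def delta(target,yaw=None):
    """tool-frame shift to reach world target"""
    s=env.sense(); return rot(s).inv().apply(np.array(target)-s['ee_pos'])
E
python3 - <<'E'
from h import *
s=env.sense(); print({k:np.round(v,3) for k,v in s.items()}); print(rot().as_matrix().round(3))
for c in ['top','side']:
    cal=env.calibration(c); im,d=env.snapshot(c); cv2.imwrite(f'pics/{c}0.png',im[:,:,::-1])
    print(c,np.round(-np.array(cal['R']).T@cal['t']),cal['fx'])
    for n in ['mould_base','mould_top','bezel_ring','ring_dish','steel_tin','small_ring','driver_yellow','driver_green','tweezers','bench_file','blower','core','top_grip']:
        for o in env.outline_of(c,n)[:2]:
            P,u,v=cloud(c,d,cal,o['mask'])
            if len(P)<5: continue
            hi=P[:,2]>np.percentile(P[:,2],90)-3
            print(n,round(o['confidence'],2),o['bbox'],len(P),'med',np.median(P,0).round(),'lo',np.percentile(P,3,0).round(),'hi',np.percentile(P,97,0).round(),'topc',P[hi].mean(0).round(1))
E
```

```text
{'time': np.float64(0.0), 'qpos': array([-1.442,  0.334,  0.04 ,  1.466, -0.013,  1.343, -0.059]), 'joint_velocities': array([-0.001, -0.   , -0.001,  0.001,  0.001,  0.   , -0.   ]), 'effort': array([-2.0000e-03, -6.5634e+01,  1.3340e+00, -4.0383e+01, -6.0000e-02,
        4.4000e-02,  0.0000e+00]), 'ee_pos': array([146.713, 632.757, 235.648]), 'tcp_rot': array([-0.   ,  0.114,  0.994, -0.001]), 'force': array([1.264, 0.32 , 0.214]), 'torque': array([0.006, 0.018, 0.009]), 'finger_force': np.float64(0.0), 'gripper_width': np.float64(0.999)}
[[-0.974  0.226 -0.   ]
 [ 0.226  0.974 -0.002]
 [-0.    -0.002 -1.   ]]
top [ 435.   63. 1012.] 415.77145747810806
mould_base 0.77 [292.3, 181.0, 330.3, 238.5] 1737 med [498. 105.  29.] lo [438.  68.   5.] hi [559. 143.  39.] topc [499.6 106.   33.7]
mould_top 0.63 [189.4, 205.4, 239.6, 254.1] 1242 med [448. 334.  16.] lo [398. 294.   0.] hi [498. 379.  48.] topc [448.5 337.2  47.4]
bezel_ring 0.65 [372.7, 212.4, 387.8, 226.6] 34 med [480. -58.  13.] lo [458. -78.  10.] hi [487. -43.  17.] topc [476.3 -62.5  14.7]
ring_dish 0.71 [362.8, 207.3, 39
[... 3088 characters left out ...]
] topc [348.9 211.4  15.2]
bench_file 0.84 [402.3, 261.6, 453.8, 294.9] 328 med [ 487. -213.    9.] lo [ 426. -222.   -0.] hi [ 550. -203.   15.] topc [ 441.2 -208.6   13.3]
bench_file 0.21 [344.5, 237.5, 378.3, 256.2] 480 med [469. -61.   6.] lo [439. -91.   1.] hi [503. -30.  13.] topc [468.8 -61.5   6.7]
blower 0.6 [284.8, 130.6, 303.5, 149.3] 222 med [645. 362.  35.] lo [631. 351.  11.] hi [665. 381.  60.] topc [650.4 371.2  54.9]
core 0.83 [293.4, 185.9, 345.1, 209.9] 780 med [516.  98.  30.] lo [444.  68.   2.] hi [555. 136.  41.] topc [482.7  88.6  53.2]
top_grip 0.69 [224.6, 157.5, 261.0, 189.5] 727 med [433. 325.  17.] lo [391. 288.   1.] hi [497. 366.  49.] topc [444.1 333.8  46.9]
```

```bash
python3 - <<'E'
import cv2,numpy as np
a=cv2.imread('pics/top0.png')[120:280,160:460]; a=cv2.resize(a,(750,400),interpolation=2)
b=cv2.imread('pics/side0.png')[130:230,210:390]; b=cv2.resize(b,(360,200))
c=np.zeros((600,750,3),np.uint8); c[:400]=a; c[400:,:360]=b; cv2.imwrite('pics/a.png',c)
E
```

```text
(no output)
```

View pics/a.png

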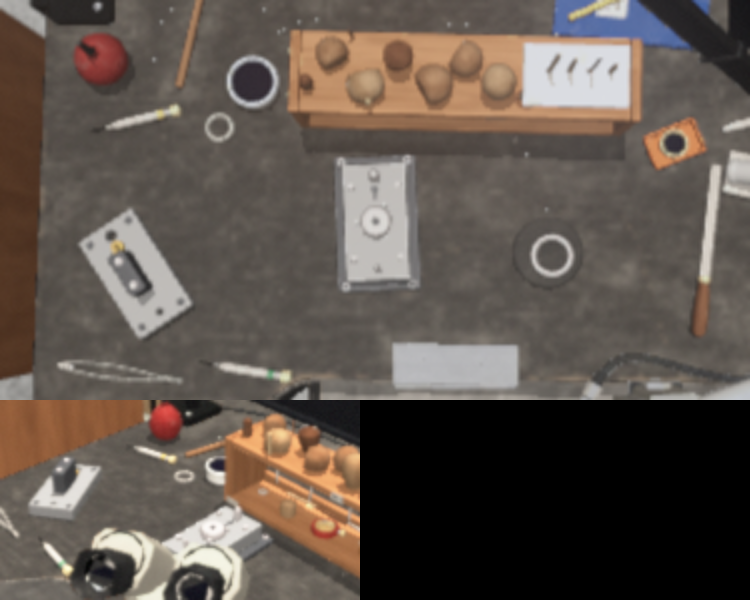

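```bash
python3 - <<'E'
from h import *
for c in ['top','side']:
    im,d=env.snapshot(c); cal=env.calibration(c); P,u,v=cloud(c,d,cal)
    print(c); 
    if c=='side': 
        m=(abs(u-272)<12)&(abs(v-212)<10); print('white thing',P[m].min(0).round(),P[m].max(0).round())
    m=(P[:,2]>55)&(P[:,0]>250)&(P[:,0]<800)&(abs(P[:,1]-130)<420)
    k=np.floor(P[m][:,:2]/50).astype(int); 
    U,inv,n=np.unique(k,axis=0,return_inverse=True,return_counts=True)
    for i in range(len(U)):
        if n[i]>8: print(U[i]*50,n[i],P[m][inv.ravel()==i,2].max().round(),end='; ')
    print()
    if c=='top':
        for n,lo,hi in [('mould_base',24,33),('mould_top',12,20),('top_grip',44,52),('bezel_ring',10,18)]:
            o=env.outline_of(c,n)
            if not o: print(n,'none');continue
            Q,_,_=cloud(c,d,cal,o[0]['mask']); Q=Q[(Q[:,2]>lo)&(Q[:,2]<hi)]
            r=cv2.minAreaRect(Q[:,:2].astype(np.float32)); print(n,r,Q[:,2].mean())
E
```

```text
top
[ 250 -200] 103 121.0; [ 250 -150] 469 237.0; [ 250 -100] 544 224.0; [250 -50] 567 223.0; [ 300 -300] 16 93.0; [ 300 -250] 176 98.0; [ 300 -200] 410 121.0; [ 300 -150] 553 223.0; [ 300 -100] 750 222.0; [300 -50] 369 194.0; [ 350 -300] 224 98.0; [ 350 -250] 129 97.0; [ 350 -200] 15 85.0; [ 350 -150] 70 79.0; [ 350 -100] 37 76.0; [ 550 -300] 149 145.0; [ 550 -250] 68 142.0; [ 550 -150] 99 99.0; [ 550 -100] 135 99.0; [550 -50] 129 121.0; [550   0] 113 110.0; [550  50] 110 112.0; [550 100] 99 125.0; [550 150] 66 98.0; [ 600 -300] 172 149.0; [ 600 -250] 215 179.0; [ 600 -200] 349 233.0; [ 600 -150] 586 258.0; [ 600 -100] 489 160.0; [600 -50] 492 150.0; [600   0] 521 135.0; [600  50] 524 129.0; [600 100] 508 123.0; [600 150] 310 123.0; [ 650 -300] 1202 354.0; [ 650 -250] 1269 352.0; [ 650 -150] 238 283.0; [ 650 -100] 626 336.0; [650 -50] 669 384.0; [650   0] 286 395.0; [650  50] 123 122.0; [650 100] 122 121.0; [650 150] 91 114.0; [650 350] 33 90.0; [ 700 -300] 744 354.0; [ 700 -250] 1764 353.0; [ 700 -200] 100 233.0; [ 700 -150] 99 233.0; [ 700 -100] 96 233.0; [700 -50] 87 386.0; [700 
[... 1766 characters left out ...]
   0] 174 396.0; [650  50] 12 97.0; [650 100] 20 117.0; [650 350] 28 89.0; [ 700 -300] 553 351.0; [ 700 -250] 531 351.0; [ 700 -200] 242 233.0; [ 700 -150] 208 233.0; [ 700 -100] 63 232.0; [700 -50] 150 386.0; [700   0] 692 425.0; [700  50] 552 414.0; [700 100] 532 374.0; [700 150] 448 340.0; [700 200] 385 303.0; [700 250] 263 268.0; [700 300] 247 235.0; [700 350] 501 234.0; [700 400] 118 233.0; [ 750 -300] 389 352.0; [ 750 -250] 381 351.0; [ 750 -200] 963 294.0; [ 750 -150] 620 294.0; [ 750 -100] 416 278.0; [750 -50] 135 279.0; [750   0] 198 411.0; [750  50] 144 234.0; [750 100] 136 234.0; [750 150] 218 268.0; [750 200] 164 268.0; [750 300] 95 263.0; [750 350] 227 264.0; [750 400] 64 263.0;
```

```bash
python3 -m creep '[{"jaw":87,"delta_pos":[-45,-32,0],"angular":[0,0,-5]},{"jaw":87,"delta_pos":[-90,-64,0],"angular":[0,0,-13]},{"jaw":87,"delta_pos":[-135,-97,0],"angular":[0,0,-13]},{"jaw":87,"delta_pos":[-180,-129,0],"angular":[0,0,-13]},{"jaw":87,"delta_pos":[-225,-161,0],"angular":[0,0,-13]}]' 30; python3 -c "
from h import *
print(delta([450,200,240]),rot().as_matrix().round(3))"
```

```text
time: 2.33
ee_pos: [330.7, 424.0, 236.8]
tcp_rot: [0.0, 0.0, 1.0, 0.0]
force: [0.8, 0.5, 0.3]
gripper_width: 0.998
finger_force: 0.0
[-119.54148165 -223.91887577   -3.31013987] [[-1.     0.001  0.   ]
 [ 0.001  1.     0.001]
 [-0.     0.001 -1.   ]]
```

```bash
python3 -m creep '[{"jaw":87,"delta_pos":[-30,-50,0],"angular":[0,0,0]},{"jaw":87,"delta_pos":[-60,-100,0],"angular":[0,0,0]},{"jaw":87,"delta_pos":[-90,-150,0],"angular":[0,0,0]},{"jaw":87,"delta_pos":[-115,-205,0],"angular":[0,0,0]},{"jaw":87,"delta_pos":[-125,-262,0],"angular":[0,0,0]}]'; python3 -m creep '[{"jaw":87,"delta_pos":[0,-55,0],"angular":[0,0,0]},{"jaw":87,"delta_pos":[-5,-110,0],"angular":[0,0,0]},{"jaw":87,"delta_pos":[-10,-165,0],"angular":[0,0,0]},{"jaw":87,"delta_pos":[-15,-222,0],"angular":[0,0,0]},{"jaw":87,"delta_pos":[-15,-222,0],"angular":[0,0,0]}]'
python3 - <<'E'
from h import *
cal=env.calibration('wrist'); im,d=env.snapshot('wrist'); cv2.imwrite('pics/w1.png',im[:,:,::-1])
print(env.sense()['qpos'].round(2),np.round(-np.array(cal['R']).T@cal['t']))
for n in ['bezel_ring','ring_dish']:
    for o in env.outline_of('wrist',n)[:1]:
        P,u,v=cloud('wrist',d,cal,o['mask']); print(n,o['confidence'],o['bbox'],len(P),np.percentile(P,[3,50,97],axis=0).round(1))
        Q=P[P[:,2]>10.5]; print(cv2.minEnclosingCircle(Q[:,:2].astype(np.float32)),(np.percentile(Q,2,0)+np.percentile(Q,98,0))/2,Q[:,2].mean())
E
```

```text
time: 2.95
ee_pos: [455.4, 161.3, 236.8]
tcp_rot: [0.0, 0.001, 1.0, 0.0]
force: [0.7, 0.0, 0.3]
gripper_width: 0.996
finger_force: 0.0
time: 3.58
ee_pos: [469.1, -63.3, 237.1]
tcp_rot: [0.001, 0.004, 1.0, -0.0]
force: [-0.1, 0.2, 0.3]
gripper_width: 1.002
finger_force: 0.0
[-0.64 -0.07  0.65  1.9   0.04  1.29  1.57] [395. -62. 385.]
bezel_ring 0.79 [304.8, 160.6, 333.0, 190.0] 325 [[448.4 -81.1   5. ]
 [463.6 -62.3  13.1]
 [485.6 -45.   15.1]]
((467.6195373535156, -62.636962890625), 19.795265197753906) [467.49790806 -62.42906383  13.17208825] 13.408174969300712
ring_dish 0.8 [297.4, 153.4, 346.9, 199.6] 1581 [[441.  -89.7   4. ]
 [469.6 -58.5   5.7]
 [500.3 -31.    7.2]]
((468.3142395019531, -49.717376708984375), 14.65890884399414) [468.31143189 -47.81372417  12.57614853] 12.705359956825122
```

View pics/w1.png

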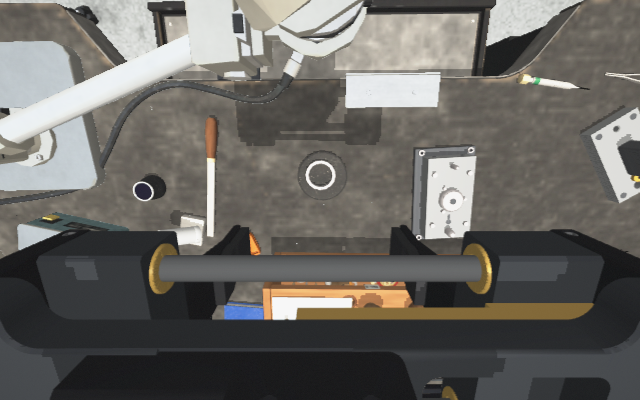

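```bash
python3 - <<'E'
from h import *
for c in ['side','wrist','top']:
    cal=env.calibration(c); im,d=env.snapshot(c); P,u,v=cloud(c,d,cal)
    for z0,z1 in [(30,60),(60,90),(90,130),(130,180),(180,235)]:
        m=(P[:,2]>z0)&(P[:,2]<z1)&(abs(P[:,1]+62)<110)&(P[:,0]<440)&(P[:,0]>250)
        if m.sum()>10: print(c,z0,z1,m.sum(),np.percentile(P[m],[1,50,99],axis=0).round().tolist())
    for o in env.outline_of(c,'bezel_ring')[:1]:
        Q,u,v=cloud(c,d,cal,o['mask']);Q=Q[(Q[:,2]>10.5)&(Q[:,2]<17)]; print(cv2.minEnclosingCircle(Q[:,:2].astype(np.float32)),len(Q))
E
```

```text
side 30 60 195 [[262.0, -172.0, 32.0], [264.0, -152.0, 52.0], [304.0, -68.0, 60.0]]
side 60 90 897 [[256.0, -171.0, 60.0], [273.0, -147.0, 77.0], [299.0, -62.0, 89.0]]
side 90 130 2377 [[254.0, -171.0, 91.0], [293.0, -114.0, 111.0], [344.0, -40.0, 128.0]]
side 130 180 960 [[258.0, -119.0, 136.0], [272.0, -82.0, 156.0], [328.0, -46.0, 179.0]]
side 180 235 1759 [[251.0, -142.0, 182.0], [270.0, -110.0, 213.0], [319.0, -28.0, 233.0]]
((467.07391357421875, -63.74134063720703), 19.699644088745117) 82
wrist 30 60 457 [[319.0, -171.0, 31.0], [369.0, -132.0, 48.0], [377.0, -111.0, 60.0]]
wrist 60 90 1278 [[322.0, -168.0, 60.0], [348.0, -112.0, 72.0], [370.0, -55.0, 90.0]]
wrist 90 130 5851 [[302.0, -171.0, 92.0], [328.0, -135.0, 116.0], [348.0, -24.0, 125.0]]
wrist 130 180 2571 [[317.0, -104.0, 137.0], [330.0, -60.0, 169.0], [339.0, -31.0, 179.0]]
wrist 180 235 1278 [[326.0, -110.0, 180.0], [332.0, -93.0, 189.0], [339.0, -71.0, 196.0]]
((467.3150329589844, -63.04677963256836), 19.639604568481445) 178
top 60 90 49 [[319.0, -94.0, 66.0], [344.0, -88.0, 72.0], [357.0, -32.0, 90.0]]
top 90 130 200 [[292.0, -86.0, 91.0], [328.0, -39.0, 107.0], [342.0, -19.0, 127.0]]
top 130 180 559 [[267.0, -86.0, 140.0], [314.0, -58.0, 169.0], [338.0, -21.0, 179.0]]
top 180 235 1108 [[251.0, -85.0, 182.0], [285.0, -47.0, 205.0], [328.0, -13.0, 220.0]]
((500.520263671875, 106.38014221191406), 69.19812774658203) 38
```

```bash
python3 -m creep '[{"jaw":87,"delta_pos":[1.5,0,30],"angular":[0,0,0]},{"jaw":87,"delta_pos":[1.5,0,60],"angular":[0,0,0]},{"jaw":87,"delta_pos":[1.5,0,90],"angular":[0,0,0]},{"jaw":80,"delta_pos":[1.5,0,120],"angular":[0,0,0]},{"jaw":70,"delta_pos":[1.5,0,145],"angular":[0,0,0]}]'
```

```text
time: 4.65
ee_pos: [467.4, -58.2, 90.5]
tcp_rot: [-0.0, 0.0, 1.0, -0.0]
force: [0.4, 0.0, 1.0]
gripper_width: 0.878
finger_force: 0.0
```

```bash
python3 -m creep '[{"jaw":65,"delta_pos":[0,0,25],"angular":[0,0,0]},{"jaw":65,"delta_pos":[0,0,45],"angular":[0,0,0]},{"jaw":65,"delta_pos":[0,0,60],"angular":[0,0,0]},{"jaw":65,"delta_pos":[0,0,60],"angular":[0,0,0]}]'; python3 -c "
from h import *
print(delta([467.4,-63,22]),rot().as_matrix().round(3))"
```

```text
time: 5.15
ee_pos: [467.0, -58.5, 30.8]
tcp_rot: [-0.001, 0.0, 1.0, -0.0]
force: [1.0, -0.5, 0.1]
gripper_width: 0.748
finger_force: 0.0
[-0.41031633 -4.44878746  8.8235867 ] [[-1.     0.001 -0.002]
 [ 0.001  1.    -0.001]
 [ 0.002 -0.001 -1.   ]]
```

```bash
python3 -m creep '[{"jaw":65,"delta_pos":[0,-4.5,4],"angular":[0,0,0]},{"jaw":65,"delta_pos":[0,-4.5,8.5],"angular":[0,0,0]},{"jaw":38,"delta_pos":[0,-4.5,8.5],"angular":[0,0,0]},{"jaw":38,"delta_pos":[0,-4.5,8.5],"angular":[0,0,0]},{"jaw":38,"delta_pos":[0,-4.5,8.5],"angular":[0,0,0]}]' 15;python3 -m creep '[{"jaw":38,"delta_pos":[0,0,0],"angular":[0,0,0]},{"jaw":38,"delta_pos":[0,0,-10],"angular":[0,0,0]},{"jaw":38,"delta_pos":[0,0,-40],"angular":[0,0,0]},{"jaw":38,"delta_pos":[0,0,-80],"angular":[0,0,0]},{"jaw":38,"delta_pos":[0,0,-80],"angular":[0,0,0]}]'
```

```text
time: 5.78
ee_pos: [467.8, -63.0, 23.2]
tcp_rot: [0.0, 0.0, 1.0, 0.0]
force: [0.1, -0.1, 0.8]
gripper_width: 0.499
finger_force: 0.0
time: 6.4
ee_pos: [469.7, -63.2, 106.2]
tcp_rot: [0.003, 0.001, 1.0, 0.001]
force: [-0.2, 0.6, -0.6]
gripper_width: 0.447
finger_force: 15.0
```

```bash
cat >> h.py <<'E'
def disc(P,lo,hi,c,r):
    Q=P[(P[:,2]>lo)&(P[:,2]<hi)&(np.hypot(P[:,0]-c[0],P[:,1]-c[1])<r)]
    return Q
def base(c,snap=None):
    cal=env.calibration(c); im,d=snap or env.snapshot(c)
    P,u,v=cloud(c,d,cal)
    Q=disc(P,26,32.5,(500,106),70)
    # rect points plus core-top points
    r=cv2.minAreaRect(Q[:,:2].astype(np.float32)); K=disc(P,37.5,42,(500,106),22)
    print(c,'rect',np.round(r[0],1),np.round(r[1],1),round(r[2],2),len(Q),'core',len(K),(cv2.minEnclosingCircle(K[:,:2].astype(np.float32)) if len(K)>5 else ''),K.mean(0).round(1) if len(K) else '')
    return P
E
python3 - <<'E'
from h import *
s=env.sense();print(s['ee_pos'])
for c in ['wrist','side','top']:
    cal=env.calibration(c); im,d=env.snapshot(c); cv2.imwrite(f'pics/r_{c}.png',im[:,:,::-1])
    P=base(c,(im,d))
    for o in env.outline_of(c,'bezel_ring')[:2]:
        Q,u,v=cloud(c,d,cal,o['mask']); print(c,round(o['confidence'],2),o['bbox'],len(Q),np.percentile(Q,[3,50,97],axis=0).round(1).tolist())
    t=s['ee_pos']; Q=disc(P,t[2]-22,t[2]-4,t,22); print('near tcp',len(Q), np.percentile(Q,[2,50,98],axis=0).round(1).tolist() if len(Q) else '')
E
```

```text
[469.71754645 -63.22365473 106.186194  ]
wrist rect [496.1 105.6] [109.9  61.3] 3.33 4259 core 181 ((495.29595947265625, 105.4179458618164), 12.638748168945312) [494.3 105.7  37.9]
wrist 0.8 [289.0, 213.5, 352.7, 257.9] 926 [[450.3, -81.2, 89.1], [458.0, -61.9, 96.2], [477.4, -44.3, 97.6]]
near tcp 1017 [[449.1, -82.1, 88.5], [457.9, -62.8, 94.7], [475.0, -43.0, 99.9]]
side rect [497.3 105.6] [110.4  61. ] 2.55 427 core 59 ((496.20867919921875, 104.89116668701172), 14.06766414642334) [496.2 105.6  39.4]
side 0.42 [352.7, 208.0, 368.7, 222.4] 152 [[447.7, -77.9, -0.2], [464.2, -53.5, 92.0], [563.8, 27.0, 95.9]]
near tcp 135 [[448.4, -79.7, 87.4], [463.8, -54.8, 93.3], [484.5, -42.3, 100.3]]
top rect [499.1 106.2] [109.8  59.8] 2.75 938 core 75 ((499.36358642578125, 106.91107940673828), 13.674277305603027) [499.3 106.   39. ]
near tcp 0
```

```bash
python3 -m creep '[{"jaw":38,"delta_pos":[-7,40,0],"angular":[0,0,0]},{"jaw":38,"delta_pos":[-14,80,0],"angular":[0,0,0]},{"jaw":38,"delta_pos":[-21,120,0],"angular":[0,0,0]},{"jaw":38,"delta_pos":[-28,169,0],"angular":[0,0,-2.8]},{"jaw":38,"delta_pos":[-28,169,20],"angular":[0,0,-2.8]}]';python3 -m creep '[{"jaw":38,"delta_pos":[0,0,0],"angular":[0,0,0]},{"jaw":38,"delta_pos":[0,0,0],"angular":[0,0,0]}]'
python3 - <<'E'
from h import *
s=env.sense();print(s['ee_pos'],rot().as_matrix().round(4).tolist())
for c in ['wrist','side']:
    cal=env.calibration(c); im,d=env.snapshot(c); cv2.imwrite(f'pics/s_{c}.png',im[:,:,::-1])
    P=base(c,(im,d))
    t=s['ee_pos']; Q=disc(P,t[2]-20,t[2]-5,t,24); print('near tcp',len(Q), np.percentile(Q,[2,50,98],axis=0).round(1).tolist() if len(Q) else '')
a=cv2.imread('pics/s_wrist.png')[150:300,220:420]; b=cv2.imread('pics/s_side.png')[150:230,270:370]
cv2.imwrite('pics/b.png',np.vstack([cv2.resize(a,(400,300)),cv2.resize(b,(400,300))]))
E
```

```text
time: 7.32
ee_pos: [496.6, 110.3, 83.0]
tcp_rot: [0.001, -0.027, 1.0, 0.001]
force: [-0.1, -1.1, -1.0]
gripper_width: 0.453
finger_force: 15.0
time: 7.58
ee_pos: [495.8, 105.0, 83.1]
tcp_rot: [-0.0, -0.023, 1.0, -0.0]
force: [-0.2, -0.1, -0.6]
gripper_width: 0.447
finger_force: 15.0
[495.75947032 104.96167557  83.12158162] [[-0.9989, -0.0465, -0.0006], [-0.0465, 0.9989, -0.0007], [0.0006, -0.0007, -1.0]]
wrist rect [498.1 106. ] [110.3  60.1] 3.0 6374 core 670 ((497.7617492675781, 105.98749542236328), 13.950054168701172) [500.6 106.1  39. ]
near tcp 1044 [[476.4, 84.7, 67.1], [485.2, 104.3, 73.5], [502.8, 125.1, 76.4]]
side rect [497.8 105.5] [111.8  60.9] 1.68 384 core 58 ((497.6128234863281, 105.8408203125), 14.371359825134277) [496.3 104.7  39.3]
near tcp 99 [[476.0, 84.7, 66.9], [486.4, 112.1, 72.9], [510.6, 125.8, 76.3]]
```

View pics/b.png

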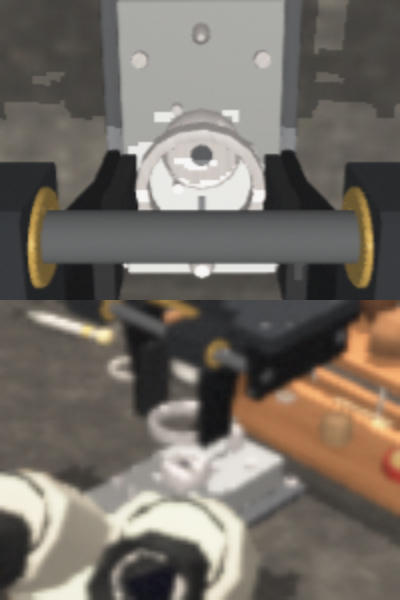

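```bash
python3 -m creep '[{"jaw":38,"delta_pos":[-2.2,0.7,10],"angular":[0,0,0]},{"jaw":38,"delta_pos":[-2.2,0.7,21],"angular":[0,0,0]},{"jaw":38,"delta_pos":[-2.2,0.7,21],"angular":[0,0,0]},{"jaw":38,"delta_pos":[-2.2,0.7,21],"angular":[0,0,0]}]'
cat >> h.py <<'E'
from scipy.optimize import least_squares
def ringfit(P,c0,zlo,zhi):
    Q=disc(P,zlo,zhi,c0,23)[:,:2]
    f=lambda c:(lambda r:np.maximum(r-20,0)+np.maximum(16-r,0))(np.hypot(*(Q-c).T))
    r=least_squares(f,c0[:2],loss='soft_l1',f_scale=.5); return r.x.round(1),len(Q),round(r.cost/len(Q),3)
E
python3 - <<'E'
from h import *
s=env.sense();t=s['ee_pos'];print(t)
for c in ['wrist','side']:
    cal=env.calibration(c); im,d=env.snapshot(c)
    P=base(c,(im,d))
    print(ringfit(P,t,t[2]-10.5,t[2]-7),ringfit(P,t,t[2]-20,t[2]-6))
E
```

```text
time: 8.18
ee_pos: [497.9, 106.5, 62.0]
tcp_rot: [-0.0, -0.024, 1.0, -0.0]
force: [1.0, -0.3, 0.8]
gripper_width: 0.447
finger_force: 15.0
[497.91951831 106.5096674   61.95183882]
wrist rect [497.7 105.9] [109.9  60.4] 2.94 7667 core 1086 ((498.1848449707031, 106.30795288085938), 13.807976722717285) [498.4 106.2  39. ]
(array([497.7, 107. ]), 715, np.float64(0.022)) (array([497.6, 106.9]), 1013, np.float64(0.031))
side rect [497.2 105.8] [111.5  61.1] 1.39 342 core 21 ((494.5476989746094, 106.14993286132812), 13.935833930969238) [494.  104.7  39.2]
(array([497.4, 107.4]), 43, np.float64(0.082)) (array([497. , 107.1]), 93, np.float64(0.088))
```

```bash
python3 -m creep '[{"jaw":38,"delta_pos":[-0.3,-0.8,3],"angular":[0,0,0]},{"jaw":38,"delta_pos":[-0.3,-0.8,6],"angular":[0,0,0]},{"jaw":38,"delta_pos":[-0.3,-0.8,9],"angular":[0,0,0]},{"jaw":38,"delta_pos":[-0.3,-0.8,11],"angular":[0,0,0]},{"jaw":38,"delta_pos":[-0.3,-0.8,11],"angular":[0,0,0]}]'
```

```text
time: 8.9
ee_pos: [498.3, 105.9, 51.1]
tcp_rot: [-0.0, -0.024, 1.0, -0.0]
force: [-1.4, -0.5, 2.3]
gripper_width: 0.449
finger_force: 15.0
```

```bash
python3 -m creep '[{"jaw":60,"delta_pos":[0,0,0],"angular":[0,0,0]},{"jaw":60,"delta_pos":[0,0,0],"angular":[0,0,0]},{"jaw":60,"delta_pos":[0,0,0],"angular":[0,0,0]},{"jaw":60,"delta_pos":[0,0,-30],"angular":[0,0,0]},{"jaw":80,"delta_pos":[0,0,-70],"angular":[0,0,0]}]'; python3 -m creep '[{"jaw":87,"delta_pos":[0,0,-30],"angular":[0,0,0]},{"jaw":87,"delta_pos":[0,0,-30],"angular":[0,0,0]}]'
python3 - <<'E'
from h import *
s=env.sense();print(s['ee_pos'])
cal=env.calibration('wrist'); im,d=env.snapshot('wrist'); cv2.imwrite('pics/t.png',im[100:300,200:440,::-1])
P=base('wrist',(im,d))
print('ring',ringfit(P,(498,106),40.5,44))
Q=disc(P,33,50,(498,106),21); print(np.percentile(Q[:,2],[5,50,95]))
E
```

```text
time: 9.52
ee_pos: [497.6, 105.5, 121.1]
tcp_rot: [-0.001, -0.024, 1.0, -0.001]
force: [0.3, 2.3, 1.1]
gripper_width: 0.733
finger_force: 0.0
time: 9.78
ee_pos: [499.7, 106.3, 153.2]
tcp_rot: [0.002, -0.024, 1.0, 0.001]
force: [0.3, -0.1, 0.1]
gripper_width: 0.936
finger_force: 0.0
[499.73194839 106.32661071 153.24281106]
wrist rect [496.3 105.4] [109.   60.1] 2.84 5016 core 660 ((496.892333984375, 105.86204528808594), 19.842836380004883) [497.2 105.8  39.4]
ring (array([496.8, 105.9]), 120, np.float64(0.0))
[34.76960671 37.6857875  40.81664878]
```

View pics/t.png

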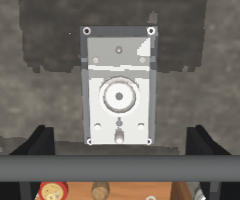

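```bash
python3 -m creep '[{"jaw":87,"delta_pos":[8,45,0],"angular":[0,0,-6]},{"jaw":87,"delta_pos":[16,92,0],"angular":[0,0,-13]},{"jaw":87,"delta_pos":[24,140,0],"angular":[0,0,-20]},{"jaw":87,"delta_pos":[32,188,0],"angular":[0,0,-27]},{"jaw":87,"delta_pos":[40,234,0],"angular":[0,0,-31]}]'; python3 -m creep '[{"jaw":87,"delta_pos":[0,0,0],"angular":[0,0,0]},{"jaw":87,"delta_pos":[0,0,0],"angular":[0,0,0]}]'
cat >> h.py <<'E'
def bar(P,c0,z0):
    """grip bar top + plate rect; z0 = underside height"""
    for nm,lo,hi,r in [('bar',z0+44,z0+51,30),('plate',z0+12.5,z0+19,66)]:
        Q=disc(P,lo,hi,c0,r)
        if len(Q)>10:
            R=cv2.minAreaRect(Q[:,:2].astype(np.float32)); print(nm,len(Q),np.round(R[0],1),np.round(R[1],1),round(R[2],2),Q[:,2].mean().round(1))
E
python3 - <<'E'
from h import *
s=env.sense();t=s['ee_pos'];print(t, np.degrees(np.arctan2(-rot().as_matrix()[0,1],rot().as_matrix()[1,1])),s['qpos'].round(2))
for c in ['wrist','side','top']:
    cal=env.calibration(c); im,d=env.snapshot(c)
    if c=='wrist': cv2.imwrite('pics/u.png',im[:,:,::-1])
    P,_,_=cloud(c,d,cal); print(c); bar(P,(448.7,338),0)
E
```

```text
time: 10.45
ee_pos: [446.0, 338.8, 149.5]
tcp_rot: [-0.001, -0.292, 0.956, -0.0]
force: [1.2, 0.7, 0.2]
gripper_width: 0.998
finger_force: 0.0
time: 10.7
ee_pos: [447.0, 336.6, 149.8]
tcp_rot: [-0.001, -0.29, 0.957, -0.001]
force: [-0.7, -1.1, -0.0]
gripper_width: 0.999
finger_force: 0.0
[446.96081566 336.55271137 149.75548475] 33.69804591443495 [-1.04  0.22  0.36  1.81 -0.08  1.13  1.51]
wrist
bar 848 [446.5 337.1] [42.9 17. ] 34.09 47.6
plate 4946 [447.1 337.9] [110.6  60.2] 34.36 15.8
side
bar 70 [444.9 336.8] [45.  19.5] 34.22 48.0
plate 391 [446.2 337.8] [113.   61.4] 34.39 16.4
top
bar 64 [442.6 334.2] [29.8 17.6] 33.35 47.7
plate 431 [431.1 326.6] [68.2 60.3] 34.5 15.8
```

View pics/u.png

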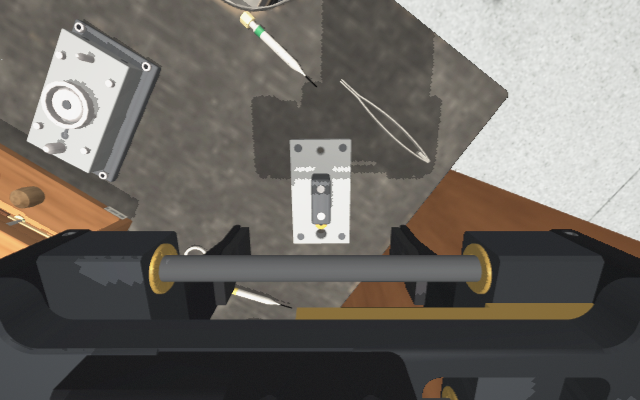

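```bash
python3 -m creep '[{"jaw":80,"delta_pos":[-1.7,0.8,25],"angular":[0,0,-0.5]},{"jaw":70,"delta_pos":[-1.7,0.8,55],"angular":[0,0,-0.5]},{"jaw":60,"delta_pos":[-1.7,0.8,85],"angular":[0,0,-0.5]},{"jaw":50,"delta_pos":[-1.7,0.8,105],"angular":[0,0,-0.5]},{"jaw":45,"delta_pos":[-1.7,0.8,114],"angular":[0,0,-0.5]}]'; python3 -m creep '[{"jaw":40,"delta_pos":[0,0,0],"angular":[0,0,0]},{"jaw":40,"delta_pos":[0,0,0],"angular":[0,0,0]}]'
python3 - <<'E'
from h import *
s=env.sense();t=s['ee_pos'];M=rot().as_matrix();print(t, np.degrees(np.arctan2(-M[0,1],M[1,1])),M[2].round(4))
for c in ['wrist','side']:
    cal=env.calibration(c); im,d=env.snapshot(c)
    P,_,_=cloud(c,d,cal); print(c); bar(P,(448,338),0)
E
```

```text
time: 11.48
ee_pos: [448.1, 338.0, 36.0]
tcp_rot: [-0.001, -0.294, 0.956, -0.0]
force: [0.2, -1.3, -0.2]
gripper_width: 0.562
finger_force: 0.0
time: 11.72
ee_pos: [448.7, 339.6, 38.0]
tcp_rot: [0.001, -0.294, 0.956, 0.0]
force: [0.2, 0.0, 0.2]
gripper_width: 0.471
finger_force: 0.0
[448.72832413 339.55388887  38.01524678] 34.22468478580277 [-1.4e-03  2.0e-04 -1.0e+00]
wrist
bar 1804 [446.4 332.7] [44.6 47.1] 0.51 47.5
plate 9451 [447.  337.8] [110.3  60.2] 34.19 15.8
side
bar 91 [445.1 336. ] [41.1 55.4] 5.22 48.0
plate 333 [446.4 337.4] [111.9  60.9] 33.73 16.4
```

```bash
python3 -m creep '[{"jaw":25,"delta_pos":[0.5,0,1.5],"angular":[0,0,0]},{"jaw":15,"delta_pos":[0.5,0,1.5],"angular":[0,0,0]},{"jaw":15,"delta_pos":[0.5,0,1.5],"angular":[0,0,0]},{"jaw":15,"delta_pos":[0.5,0,1.5],"angular":[0,0,0]}]' 55; python3 -m creep '[{"jaw":15,"delta_pos":[0,0,0],"angular":[0,0,0]},{"jaw":15,"delta_pos":[0,0,-15],"angular":[0,0,0]},{"jaw":15,"delta_pos":[0,0,-45],"angular":[0,0,0]},{"jaw":15,"delta_pos":[0,0,-80],"angular":[0,0,0]},{"jaw":15,"delta_pos":[0,0,-80],"angular":[0,0,0]}]';  python3 -m creep '[{"jaw":15,"delta_pos":[0,0,0],"angular":[0,0,0]}]'
python3 - <<'E'
from h import *
s=env.sense();t=s['ee_pos'];M=rot().as_matrix();print(t, np.degrees(np.arctan2(-M[0,1],M[1,1])),M[2].round(4),delta([498,106,116]))
for c in ['wrist','side']:
    cal=env.calibration(c); im,d=env.snapshot(c)
    P,_,_=cloud(c,d,cal); print(c); bar(P,t,t[2]-36)
E
```

```text
time: 12.32
ee_pos: [447.9, 338.8, 35.6]
tcp_rot: [0.0, -0.294, 0.956, -0.0]
force: [1.0, -1.7, 0.6]
gripper_width: 0.206
finger_force: 55.0
time: 12.95
ee_pos: [449.0, 340.3, 118.8]
tcp_rot: [0.002, -0.294, 0.956, 0.001]
force: [1.2, -0.3, -2.4]
gripper_width: 0.205
finger_force: 55.0
time: 13.08
ee_pos: [447.2, 338.9, 115.1]
tcp_rot: [-0.0, -0.295, 0.956, -0.0]
force: [-0.2, 0.3, -3.1]
gripper_width: 0.204
finger_force: 55.0
[447.1509534  338.86215741 115.12843757] 34.261089416239734 [ 8.e-04  1.e-04 -1.e+00] [  89.06813169 -221.08221949   -0.83045694]
wrist
bar 1869 [446.2 335.1] [45.4 35.7] 14.96 127.0
plate 7651 [444.9 337.9] [107.9  60.3] 34.22 95.3
side
bar 81 [444.2 334.8] [41.5 34.4] 2.8 126.9
plate 361 [445.1 338.1] [113.3  62.2] 33.54 95.4
```

```bash
python3 -m creep '[{"jaw":15,"delta_pos":[17,-44,0],"angular":[0,0,6]},{"jaw":15,"delta_pos":[34,-88,0],"angular":[0,0,13]},{"jaw":15,"delta_pos":[52,-133,0],"angular":[0,0,20]},{"jaw":15,"delta_pos":[70,-178,0],"angular":[0,0,26]},{"jaw":15,"delta_pos":[87.5,-222,0],"angular":[0,0,31.4]}]'; python3 -m creep '[{"jaw":15,"delta_pos":[0,0,0],"angular":[0,0,0]},{"jaw":15,"delta_pos":[0,0,10],"angular":[0,0,0]},{"jaw":15,"delta_pos":[0,0,22],"angular":[0,0,0]},{"jaw":15,"delta_pos":[0,0,22],"angular":[0,0,0]},{"jaw":15,"delta_pos":[0,0,22],"angular":[0,0,0]}]'
cat > m.py <<'E'
from h import *
s=env.sense();t=s['ee_pos'];M=rot().as_matrix();print(t, np.degrees(np.arctan2(-M[0,1],M[1,1])),M[2].round(4),s['force'].round(1))
for c in ['wrist','side','top']:
    cal=env.calibration(c); im,d=env.snapshot(c); cv2.imwrite(f'pics/m_{c}.png',im[:,:,::-1])
    P,_,_=cloud(c,d,cal); print(c); bar(P,t,t[2]-36)
    Q=disc(P,3,11,(498,106),82); R=cv2.minAreaRect(Q[:,:2].astype(np.float32)); print('baseplate',len(Q),np.round(R[0],1),np.round(R[1],1),round(R[2],2))
    Q=disc(P,26,32.5,(498,106),70); 
    if len(Q)>5: R=cv2.minAreaRect(Q[:,:2].astype(np.float32)); print('face',len(Q),np.round(R[0],1),np.round(R[1],1),round(R[2],2))
a=cv2.imread('pics/m_wrist.png')[100:300,200:440]; b=cv2.imread('pics/m_side.png')[140:230,260:380]
cv2.imwrite('pics/m.png',np.vstack([cv2.resize(a,(360,300)),cv2.resize(b,(360,270))]))
E
python3 m.py
```

```text
time: 13.8
ee_pos: [499.8, 104.5, 114.7]
tcp_rot: [-0.001, -0.023, 1.0, -0.0]
force: [0.9, 0.7, -2.1]
gripper_width: 0.202
finger_force: 55.0
time: 14.42
ee_pos: [500.2, 106.7, 93.4]
tcp_rot: [-0.0, -0.025, 1.0, -0.0]
force: [-0.2, -0.6, -3.4]
gripper_width: 0.201
finger_force: 55.0
[500.17197401 106.69659314  93.36852895] 2.8993715441404913 [ 4.e-04 -3.e-04 -1.e+00] [-0.2 -0.6 -3.4]
wrist
bar 1871 [497. 104.] [36.1 45.5] 72.47 105.2
plate 7656 [497.4 107. ] [108.1  60.3] 3.02 73.5
baseplate 1336 [440.5 102.8] [15.9 79.7] 3.55
face 457 [453.1 103.6] [20.3 59.3] 2.85
side
bar 95 [491.9 105.2] [33.4 38.7] 8.86 105.5
plate 532 [497.5 106.4] [111.5  61.9] 3.12 74.2
baseplate 93 [536.7  73.7] [55.8 18.3] 9.31
face 254 [495.8  99.1] [ 44.5 120.2] 72.81
top
baseplate 3 [470.   35.9] [13.   4.5] 21.88
```

View pics/m.png

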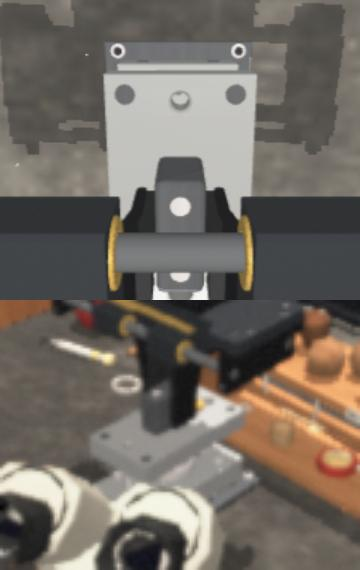

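```bash
python3 -m creep '[{"jaw":15,"delta_pos":[0.5,-1,5],"angular":[0,0,0]},{"jaw":15,"delta_pos":[0.5,-1,9.5],"angular":[0,0,0]},{"jaw":15,"delta_pos":[0.5,-1,9.5],"angular":[0,0,0]},{"jaw":15,"delta_pos":[0.5,-1,9.5],"angular":[0,0,0]}]'
python3 m.py; python3 - <<'E'
import cv2
a=cv2.imread('pics/m_wrist.png')[120:240,250:390]; cv2.imwrite('pics/n.png',cv2.resize(a,(700,600),interpolation=2))
E
```

```text
time: 15.08
ee_pos: [499.9, 105.2, 84.1]
tcp_rot: [-0.0, -0.025, 1.0, -0.0]
force: [0.7, 0.2, -2.7]
gripper_width: 0.202
finger_force: 55.0
[499.89089547 105.20122039  84.05260347] 2.8430977892402884 [ 0.e+00 -1.e-04 -1.e+00] [ 0.7  0.2 -2.7]
wrist
bar 1876 [497.  102.7] [35.9 45.1] 72.28 95.9
plate 7655 [497.1 105.5] [108.1  60.2] 2.86 64.2
baseplate 1424 [440.4 102.8] [15.3 80. ] 2.27
face 361 [451.9 103.7] [18.3 59.5] 2.89
side
bar 95 [492.5 105.5] [34.6 39.7] 1.04 96.3
plate 538 [497.6 104.5] [113.1  61.7] 1.77 64.7
baseplate 94 [520.7  63.3] [97.9 34. ] 24.24
face 185 [495.   97.2] [ 42.2 122. ] 69.05
top
baseplate 0 [0. 0.] [0. 0.] 0.0
```

View pics/n.png

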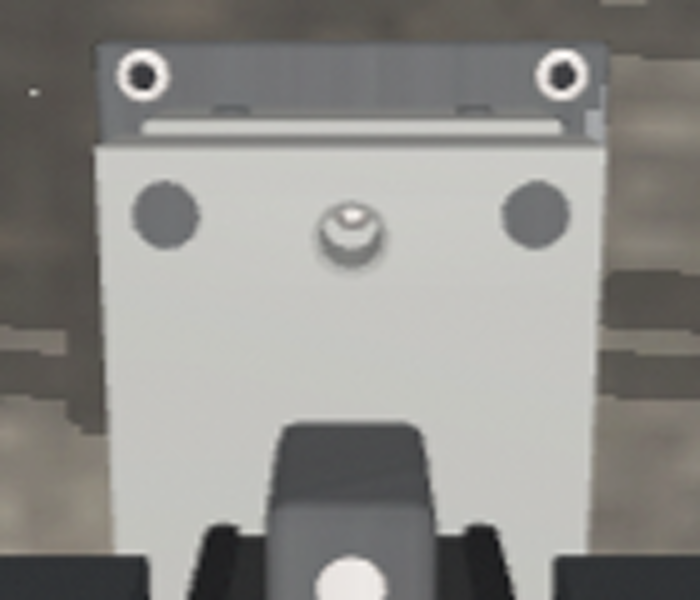

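```bash
python3 -m creep '[{"jaw":15,"delta_pos":[0,0,2],"angular":[0,0,0]},{"jaw":15,"delta_pos":[0,0,4],"angular":[0,0,0]},{"jaw":15,"delta_pos":[0,0,5],"angular":[0,0,0]},{"jaw":15,"delta_pos":[0,0,6],"angular":[0,0,0]}]'
```

```text
time: 15.72
ee_pos: [499.9, 105.2, 78.0]
tcp_rot: [-0.0, -0.025, 1.0, -0.0]
force: [0.4, -0.6, -3.1]
gripper_width: 0.202
finger_force: 55.0
```

```bash
python3 -m creep '[{"jaw":15,"delta_pos":[0,0,2],"angular":[0,0,0]},{"jaw":15,"delta_pos":[0,0,4],"angular":[0,0,0]},{"jaw":15,"delta_pos":[0,0,6],"angular":[0,0,0]},{"jaw":15,"delta_pos":[0,0,7],"angular":[0,0,0]},{"jaw":15,"delta_pos":[0,0,7],"angular":[0,0,0]}]'
```

```text
time: 16.35
ee_pos: [499.8, 105.2, 71.0]
tcp_rot: [-0.0, -0.025, 1.0, -0.0]
force: [-0.8, -1.3, -3.4]
gripper_width: 0.206
finger_force: 55.0
```

Dowels engaged, no contact force; next meet and push in the springs.

```bash
python3 -m creep '[{"jaw":15,"delta_pos":[0,0,1],"angular":[0,0,0]},{"jaw":15,"delta_pos":[0,0,2],"angular":[0,0,0]},{"jaw":15,"delta_pos":[0,0,3],"angular":[0,0,0]},{"jaw":15,"delta_pos":[0,0,4],"angular":[0,0,0]},{"jaw":15,"delta_pos":[0,0,4],"angular":[0,0,0]}]' 60; python3 -m creep '[{"jaw":15,"delta_pos":[0,0,1],"angular":[0,0,0]},{"jaw":15,"delta_pos":[0,0,2],"angular":[0,0,0]},{"jaw":15,"delta_pos":[0,0,2],"angular":[0,0,0]}]'
```

```text
time: 16.98
ee_pos: [500.0, 105.3, 67.3]
tcp_rot: [0.0, -0.025, 1.0, 0.0]
force: [-2.3, -0.3, 5.6]
gripper_width: 0.207
finger_force: 60.0
time: 17.35
ee_pos: [500.1, 105.3, 65.6]
tcp_rot: [0.0, -0.025, 1.0, 0.0]
force: [-4.2, -1.6, 9.3]
gripper_width: 0.205
finger_force: 60.0
```

```bash
python3 -m creep '[{"jaw":15,"delta_pos":[0,0,0.5],"angular":[0,0,0]},{"jaw":15,"delta_pos":[0,0,1],"angular":[0,0,0]},{"jaw":15,"delta_pos":[0,0,1],"angular":[0,0,0]}]'; python3 -m creep '[{"jaw":15,"delta_pos":[0,0,0.5],"angular":[0,0,0]},{"jaw":15,"delta_pos":[0,0,1],"angular":[0,0,0]},{"jaw":15,"delta_pos":[0,0,1],"angular":[0,0,0]}]'
```

```text
time: 17.73
ee_pos: [500.0, 105.3, 65.5]
tcp_rot: [-0.0, -0.025, 1.0, 0.0]
force: [-10.4, -2.4, 23.9]
gripper_width: 0.203
finger_force: 60.0
time: 18.1
ee_pos: [500.1, 105.3, 65.5]
tcp_rot: [-0.0, -0.025, 1.0, 0.001]
force: [-16.4, -4.2, 37.6]
gripper_width: 0.201
finger_force: 60.0
```

```bash
python3 m.py | head -8
```

```text
[500.05020381 105.3022474   65.47396117] 2.8284473709740787 [ 4.0e-04  1.6e-03 -1.0e+00] [-16.4  -4.2  37.6]
wrist
bar 1868 [497.  102.6] [35.9 45.3] 72.67 77.4
plate 7721 [497.3 105.6] [108.1  60.3] 2.9 45.7
baseplate 2256 [471.5 104.4] [77.5 80.2] 2.89
face 145 [449.7 103.3] [14.  58.6] 3.0
side
bar 95 [492.2 105.4] [35.  39.2] 0.22 77.7
```

```bash
python3 -c "
from h import *
print(env.close_job(), env.sense()['force'])"
```

```text
the job is handed in; nothing more can be done
the job is handed in; nothing more can be done
```

The job is handed in at about 18 s: ring over the core, upper half on both dowels the right way round, and the arm holding the mould shut face to face at about 38 N wrist force; no verdict came back.

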